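Snap the shaving brush and razor into the clip rack

TASK

Tidy the two loose shaving things into the sloping clip rack: snap the red-handled shaving brush sideways into the red clip and the blue-handled razor into the blue clip, in either order, each pressed fully home in both forks of its clip, roughly centred, with its bristles or blade head uppermost. Leave the grey clip empty, do not disturb the other things on the ledge, and let go at the end.

Things in the scene. Friction and masses are not known exactly. Their poses are not given: they have to be found in the camera images.
- brush: shaving brush, red handle, black bristles, 166 mm long, about 70 g, lying on the ledge. Origin on the axis at mid-handle, 18 mm above the ledge; x along the axis to the bristles. Round handle, 18 mm diameter, from x = -42 to +42 mm; red butt block 36 x 36 mm from x = -66 to -42; head and bristles 36 mm in diameter from x = +42 to +100. It balances near its origin.
- razor: razor, blue handle, steel blade head, 135 mm long, about 80 g, lying on the ledge. Origin on the axis at mid-handle, 17 mm above the ledge; x along the axis to the head. Round handle, 18 mm diameter, from x = -42 to +42 mm; blue butt block 34 x 34 mm from x = -66 to -42; head 46 mm wide (y), 34 mm thick (z), from x = +42 to +69. It balances near its origin.
- clip_red_seat (a point): seat of the red spring clip: the point where the axis of a fully home 18 mm handle passes, midway along the clip. x runs up the slope (away from the robot, 30 degrees above level), y across the row, z out of the clip, square to the slope. Handle lies along x, is pushed along -z (5 to 15 N) until its axis is at the seat. All three clips are alike; see the next entries.
- clip_blue_seat (a point): seat of the blue clip, as the red one. A clip grips by two forks, at x = -27 and +27 mm, 12 mm wide; fingers fit between them (x -20 to +20, down to z = -34; base plate at z = -44 mm). In a fork: fixed block, top at z = -9, and two sprung jaws; their lips (z = +7) stand 14 mm apart and yield 2 mm each; above, they flare to a mouth 30 mm wide at z = +21.
- clip_white_seat (a point): seat of the grey clip, as the others; it is to stay empty
- rack: white plastic rack, fixed, foot 130 x 250 mm, plate sloping up at 30 degrees away from the robot (edges about 25 and 105 mm high). It carries the red, blue and grey clips side by side, 82 mm apart, in any order. Origin at the middle of its foot on the ledge; x level, away from the robot, z up.
- jar: transparent jar with red twist cap, 62 mm in diameter, 80 mm high, origin under its centre, a bystander to be left standing where it is
- mirror: small round mirror on a white foot, 120 mm across, 160 mm high, origin under its foot, a bystander to be left standing where it is
- tin: flat round tin with green lid, 62 mm in diameter, 24 mm high, origin under its centre, a bystander to be left standing where it is
- tumbler: white tumbler, 70 mm in diameter, 100 mm high, origin under its centre, a bystander to be left standing where it is
- lotion: green lotion bottle, 60 mm in diameter, 160 mm high, origin under its centre, a bystander to be left standing where it is
Things that resemble listed ones, but are neither listed nor needed, are in the scene too. What is shaped like the razor but yellow is not meant.

How it is judged (in metres and radians):
At the end, for the whole second after the job is handed in: Brush in the red clip, razor in the blue clip: handle's middle within 14 mm of the clip's middle along the clip, within 4 mm of the seat across and in depth, parallel within 0.1 rad, head up the slope, at rest and let go (x of brush in the frame of clip_red_seat between -0.014 and 0.014 m and y of brush in the frame of clip_red_seat between -0.004 and 0.004 m and z of brush in the frame of clip_red_seat between -0.004 and 0.004 m and angle between the x axis of brush and the x axis of clip_red_seat, either way round below 0.1 rad and angle between each of brush, razor's own x axis and vertical below 1.3 rad and linear speed of each of brush, razor below 0.02 m/s and x of razor in the frame of clip_blue_seat between -0.014 and 0.014 m and y of razor in the frame of clip_blue_seat between -0.004 and 0.004 m and z of razor in the frame of clip_blue_seat between -0.004 and 0.004 m and angle between the x axis of razor and the x axis of clip_blue_seat, either way round below 0.1 rad); the robot touches nothing.
It fails at once if the jar is moved more than 30 mm or tipped (distance of jar from where it was at the start of the episode above 0.03 m or angle between jar's own z axis and vertical above 0.35 rad).
It fails at once if the mirror is moved more than 30 mm or tipped (distance of mirror from where it was at the start of the episode above 0.03 m or angle between mirror's own z axis and vertical above 0.35 rad).
It fails at once if the tin is moved more than 30 mm or tipped (distance of tin from where it was at the start of the episode above 0.03 m or angle between tin's own z axis and vertical above 0.35 rad).
It fails at once if the tumbler is moved more than 30 mm or tipped (distance of tumbler from where it was at the start of the episode above 0.03 m or angle between tumbler's own z axis and vertical above 0.35 rad).
It fails at once if the lotion is moved more than 30 mm or tipped (distance of lotion from where it was at the start of the episode above 0.03 m or angle between lotion's own z axis and vertical above 0.35 rad).
It also fails if it takes over 67 s, if anything falls off the work surface, if the arm or the gripper's body presses on something with over 40 N, if the wrist force passes 120 N, or if a joint passes its speed limit or range.

ROBOT

A 6-joint arm with a two-finger parallel gripper is mounted at the origin on the work surface. World frame = base frame: x ahead of the robot, y to its left, z up, the work surface at z = 0. Lengths are in m, angles in degrees, forces in N, time in s.
With the tool pointing down it reaches from about 0.375 to 0.825 m from the base axis. Payload 5.5 kg.
Tool frame: the origin (TCP) lies between the finger pads; the fingertips stand 8 mm ahead of it and the grasp point (between the pads) lies 11 mm behind it; z points along the fingers, y is the line along which they close (so a half turn about z gives the same grasp; the last joint's range is limited). The gripper opens to 85 mm and grips with 20 to 120 N. Pads are 22 mm wide; open, the fingers measure 114 mm over their backs; the gripper's body (76 mm by 85 mm) begins 54 mm behind the grasp point. The pads swing forward as they close: fully open they stand 13 mm farther back than shut.
Start: joints at [71.391, 17.962, -2.699, 69.339, 0, 90], TCP at [0.191, 0.569, 0.239] pointing down, gripper open.
Joint ranges: [-152.73, 152.73], [-39.44, 99.34], [-58.76, 71.6], [-118.89, 123.64], [-81.53, 83.1], [-180, 180]. Speed limits (degrees/s): [136.94, 136.94, 172.46, 180, 180, 180].

INTERFACE

Orientations are given as [roll, pitch, yaw] about the fixed x, y, z axes, in that order (R = Rz(yaw) Ry(pitch) Rx(roll)).
In Python, from bench import arm gives the robot as it stands. The module is installed in compiled form; this text tells all that it offers.
- The arm moves only by the shell command python3 -m creep 'ROWS' [FORCE]. ROWS is JSON, a list of rows, each an object with "claw": the opening, from -1 (shut) to 1 (fully open); "offset": the shift along the tool's x, y, z each as a share of 0.75 m, from -1 to 1, a list of three; "rotation": the turn, a rotation vector about the tool's x, y, z each as a share of 2 pi rad, from -1 to 1, a list of three. A call has 1 to 20 rows; each row is the pose to reach, as a shift and turn from the pose commanded when the call began, along the tool's axes at that moment, turning the shorter way round; what a row does not reach only later rows make up. A row lasts 1/10 s, in which the tool goes at most 50 mm and 8.59 degrees, less where a joint would pass 70% of its speed; a pose out of reach is approached as far as the arm can. A call with a number of a shift or a turn outside -1 to 1 is refused whole. A call with a gripper value outside its range is refused whole. The fingers move at their own pace and stop on an object; FORCE is the grip in N (left out, the last holds). Time passes only in rows, so rows that repeat a pose let the fingers close. It gives the time, the measured TCP pose, the force, the opening and the grip force at its end, in the units of the state.
- arm.get_state(): the state, without advancing time (a new reading comes with each control period).
- arm.snapshot(name): name is "scene" or "top"; returns a dict with "pixels" (480x640x3 uint8, red, green, blue), "intrinsics" (3x3 intrinsics, pixels), "distortion" ([k1, k2, p1, p2, k3] as OpenCV has them; the pictures are not rectified), "xyz" and "attitude" of the camera in the world. Camera axes: x right, y down, z forward; pixel columns grow to the right and rows downward; lengths in m; the calibration is good to about 2 mm. A picture is of the moment at which its call begins. There is no depth.
- arm.hand_in(): hands the job in; it is judged then, once.
The state is a dict: "time": time; "joint_positions": joint angles; "joint_vel": joint speeds; "joint_torque": joint torques, N m; "ee_pos": TCP position; "eef_rot": TCP orientation; "force": force on the tool from outside, world axes, zero at the start; "torque": the same for the moment, N m; "gripper_width": finger opening in m; "grip_force": force on a finger pad.
Only numpy, scipy, OpenCV 4.12 (cv2) and the standard library are available. Lean on these libraries where they do the work, as an engineer would, in place of code of your own. Each camera call takes 0.05 s, during which the arm holds its last target. There are 200 camera calls.

## Working session

There is one attempt and no reset: what is moved stays moved. The work goes in short steps, Python scripts to look and compute and a shell command to move; the robot and the scene stay as the last step left them, time stands still between calls to the robot, and variables do not carry over. Pictures are saved under pics/ and viewed, at most 10 in all, crops included, and the job is handed in when it is done.

```bash
mkdir -p pics; cat > h.py <<'E'
import numpy as np, cv2
from bench import arm
from scipy.spatial.transform import Rotation as R
def snap(n):
    d=arm.snapshot(n); return d
def rot(a): 
    return R.from_euler('xyz',a,degrees=True).as_matrix()
def ray(d,uv):
    K=np.array(d['intrinsics'],float);D=np.array(d['distortion'],float)
    p=cv2.undistortPoints(np.array(uv,float).reshape(-1,1,2),K,D).reshape(-1,2)
    v=np.c_[p,np.ones(len(p))]@rot(d['attitude']).T
    return np.array(d['xyz'],float),v
def plane(d,uv,z):
    o,v=ray(d,uv); return o+v*((z-o[2])/v[:,2])[:,None]
def proj(d,X):
    Rm=rot(d['attitude']);rv=cv2.Rodrigues(Rm.T)[0];t=-Rm.T@np.array(d['xyz'])
    return cv2.projectPoints(np.array(X,float).reshape(-1,1,3),rv,t,np.array(d['intrinsics'],float),np.array(d['distortion'],float))[0].reshape(-1,2)
E
python3 - <<'E'
from h import *
for n in('scene','top'):
    d=snap(n); cv2.imwrite(f'pics/{n}0.png',cv2.cvtColor(d['pixels'],cv2.COLOR_RGB2BGR))
    print(n,d['intrinsics'],d['xyz'],d['attitude'])
print(arm.get_state())
E
```

```text
scene [[472.29743577   0.         317.52658198]
 [  0.         472.29743577 236.86305827]
 [  0.           0.           1.        ]] [ 1.27420037 -0.58582759  0.69145916] [-125.12189332   -0.32245159   54.9325497 ]
top [[572.09030204   0.         312.16201691]
 [  0.         572.09030204 244.7416083 ]
 [  0.           0.           1.        ]] [ 0.42435357 -0.1036052   1.34677765] [-174.87546543    1.22376846  -90.17495523]
{'time': 0.1, 'joint_positions': array([ 7.13919617e+01,  1.79995719e+01, -2.74959915e+00,  6.93383613e+01,
        1.28989436e-03,  9.00007018e+01]), 'joint_vel': array([ 0.06820505, -0.21366142,  0.11190866,  0.00779099,  0.07732224,
       -0.02308764]), 'joint_torque': array([ 4.49430827e-04, -5.40766597e+01,  3.40540516e+01,  1.11726002e-02,
       -3.35182949e-05, -1.67751839e-07]), 'ee_pos': array([0.19128694, 0.56815673, 0.23851828]), 'eef_rot': array([-1.79912468e+02, -1.28882075e-03,  1.61391258e+02]), 'force': array([-0.14207586,  0.13315153,  0.10950414]), 'torque': array([-0.02168099, -0.01527088, -0.02873893]), 'grip_force': 0.0, 'gripper_width': 0.08541165453990494}
```

View pics/scene0.png

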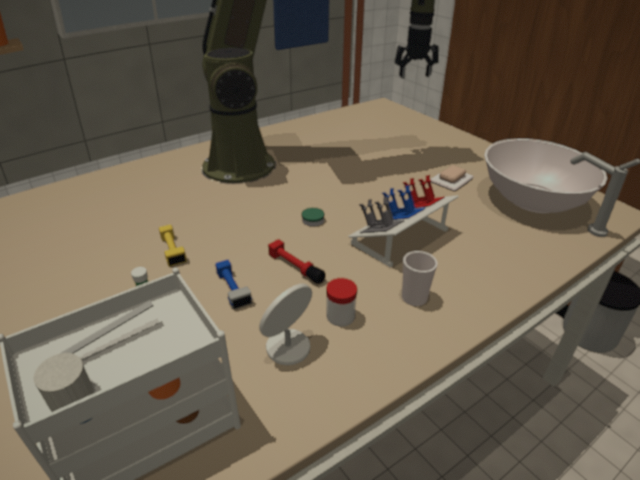

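View pics/top0.png

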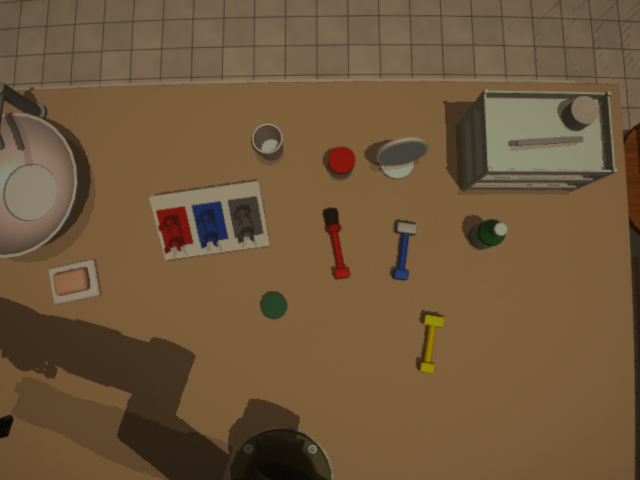

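The scene view shows the rack at about (405,220), with grey, blue and red clips, the brush at (297,260) and the razor at (234,283). In the top view the brush is at (337,243) with its head up, the razor at (404,250), and the clips at (173,230) red, (210,225) blue and (245,220) grey. I'll enlarge the rack next.

```bash
python3 - <<'E'
from h import *
ims=[]
for n,(x,y,w,h) in(('scene',(345,165,120,100)),('top',(145,175,130,90))):
    im=np.mean([snap(n)['pixels'].astype(float) for _ in range(2)],0)
    c=cv2.resize(im[y:y+h,x:x+w].clip(0,255).astype(np.uint8),None,fx=6,fy=6,interpolation=cv2.INTER_CUBIC)
    cv2.imwrite(f'pics/{n}_rack.png',cv2.cvtColor(cv2.convertScaleAbs(c,alpha=1.4),cv2.COLOR_RGB2BGR))
d=snap('top');hsv=cv2.cvtColor(d['pixels'],cv2.COLOR_RGB2HSV)
def axis(m,z):
    c=max(cv2.findContours(m.astype(np.uint8),0,1)[0],key=cv2.contourArea)
    yx=np.argwhere(cv2.drawContours(np.zeros(m.shape,np.uint8),[c],-1,1,-1))
    P=plane(d,yx[:,::-1],z)[:,:2];mu=P.mean(0);w,v=np.linalg.eigh(np.cov(P.T));a=v[:,1]*np.sign(v[0,1])
    t=(P-mu)@a; return mu,a,t.min(),t.max(),np.degrees(np.arctan2(a[1],a[0])),len(P)
H,S,V=[hsv[...,i].astype(int) for i in range(3)]
box=np.zeros(H.shape,bool);box[200:300,315:430]=1
red=box&((H<6)|(H>172))&(S>150)&(V>50); blue=box&(H>100)&(H<130)&(S>120)
for nm,m,z in(('brush',red,.02),('razor',blue,.02)):
    print(nm,*axis(m,z))
for px in((330,213),(404,228)): print(hsv[px[1],px[0]],plane(d,[px],.035))
E
```

```text
brush [ 0.52517972 -0.13443477] [0.98474107 0.17402593] -0.059216185633017164 0.0673857017499077 10.021978532740565 481
razor [ 0.50738748 -0.2843602 ] [ 0.99169426 -0.1286176 ] -0.043222003594952096 0.06123486442177081 -7.389716135522576 322
[ 14 111  30] [[ 0.61563568 -0.11744894  0.035     ]]
[ 19  65 134] [[ 0.57984532 -0.28806668  0.035     ]]
```

View pics/scene_rack.png

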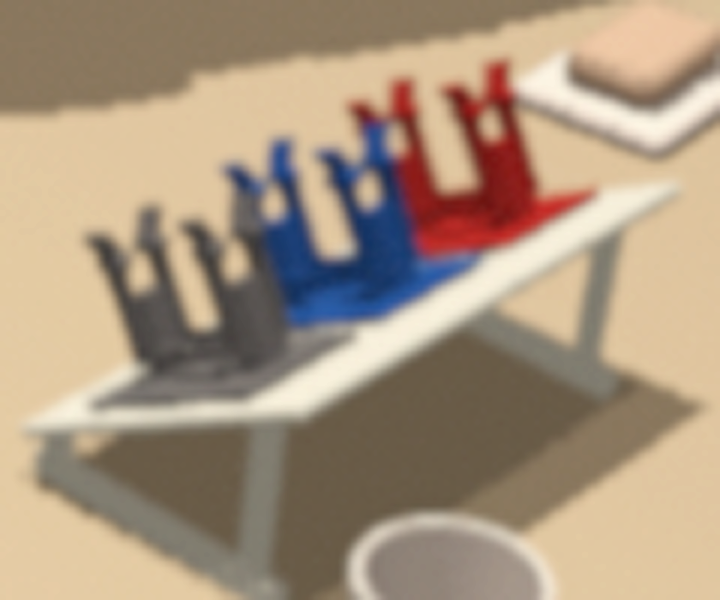

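View pics/top_rack.png

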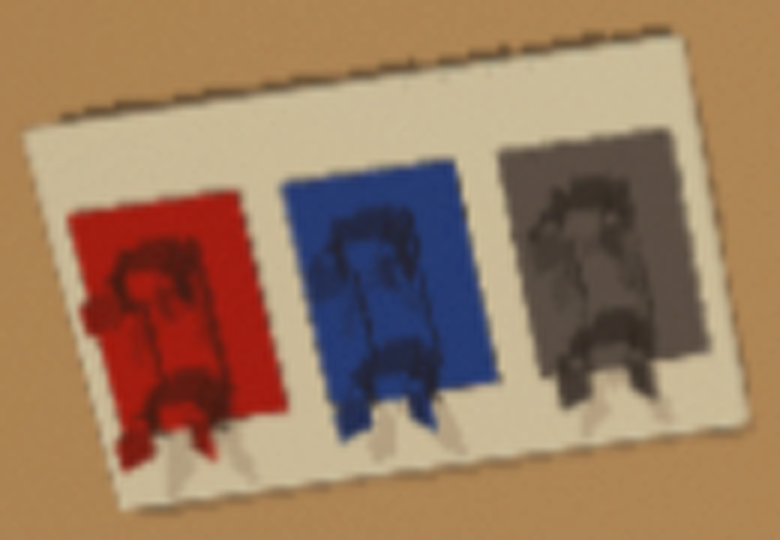

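The crops show the base plates and fork tips clearly. In the scene crop the blue tips are at about (235,172), (285,145), (325,158) and (378,130). In the top crop the front tips are at about (345,435) and (432,428). Next I'll compute the rack pose from plate corners and check it against the tips.

```bash
cat > rack.py <<'E'
from h import *
T=snap('top');S=snap('scene')
tc=lambda p:np.array(p,float)/6-.4+[145,175]
sc=lambda p:np.array(p,float)/6-.4+[345,165]
def tri(pt,ps):
    o1,v1=ray(T,[pt]);o2,v2=ray(S,[ps]);A=np.c_[v1[0],-v2[0]]
    s=np.linalg.lstsq(A,o2-o1,rcond=None)[0];a=o1+s[0]*v1[0];b=o2+s[1]*v2[0]
    return (a+b)/2,np.linalg.norm(a-b)
E
python3 - <<'E'
from rack import *
np.set_printoptions(precision=4,suppress=True)
bl,br=plane(T,tc([(22,130),(685,35)]),.105);fr,fl=plane(T,tc([(750,428),(122,510)]),.025)
print(bl,br,fl,fr,np.linalg.norm(bl-br),np.linalg.norm(fl-fr),np.linalg.norm(bl-fl),np.linalg.norm(br-fr))
for n,a,b in(('back-left',(22,130),(680,187)),('back-right',(685,35),(300,412)),('front-right',(750,428),(28,425)),
  ('blue BR',(455,160),(345,318)),('blue BL',(282,184),(480,262)),('red BR',(240,190),(478,252)),('red BL',(68,213),(600,193)),('grey BR',(668,130),(235,397)),('grey BL',(500,152),(355,337)),
  ('grey FR',(708,350),(92,402))): print(n,*tri(tc(a),sc(b)))
for n,a,b in (('blue fr tips mid',(388,430),(260,158)),('red',(168,457),(378,97)),('grey',(610,396),(122,227))): print(n,*tri(tc(a),sc(b)))
E
```

```text
[0.6464 0.2885 0.105 ] [0.6792 0.0403 0.105 ] [0.5097 0.2699 0.025 ] [0.5407 0.0233 0.025 ] 0.2503794539193722 0.24856903843427872 0.15944251933786413 0.16086463424783012
back-left [0.6464 0.2886 0.1045] 8.878023304912618e-05
back-right [0.6794 0.0407 0.1063] 0.0014869995025173295
front-right [0.5419 0.025  0.0274] 0.004905418955579465
blue BR [0.6309 0.1217 0.0932] 0.013832505451034857
blue BL [0.6269 0.1925 0.0912] 0.0009315782896769543
red BR [0.6215 0.2044 0.0902] 0.011337527743984827
red BL [0.6171 0.2741 0.092 ] 0.00031733072930725
grey BR [0.6446 0.0459 0.0918] 0.004855056751150437
grey BL [0.6385 0.1108 0.0911] 0.00010555616792083619
grey FR [0.5689 0.0376 0.0494] 0.0012108499801842623
blue fr tips mid [0.5346 0.1496 0.1094] 0.004534972218476078
red [0.5242 0.2298 0.1095] 0.0016020722116589833
grey [0.5458 0.0671 0.1096] 0.0019613051640818176
```

```bash
cat > go.py <<'E'
from h import *
np.set_printoptions(precision=4,suppress=True)
a=np.radians(7.4);f=np.array([np.cos(a),np.sin(a),0]);yy=np.array([-np.sin(a),np.cos(a),0])
xs=f*np.cos(np.pi/6)+np.array([0,0,.5]);zs=np.cross(xs,yy)
blue=.585*f+.078*yy+[0,0,.1065];red=blue+.082*yy
def down(deg):
    return R.from_euler('xyz',[180,0,deg],degrees=True)
clipR=R.from_matrix(np.c_[-xs,yy,-zs])
def rel(p,Rt):
    s=arm.get_state();R0=R.from_euler('xyz',s['eef_rot'],degrees=True)
    print('t',s['time'],'at',s['ee_pos'],s['eef_rot'],'w',s['gripper_width'],'F',s['force'])
    print('offset',R0.inv().apply(np.array(p)-s['ee_pos'])/.75,'rotation',(R0.inv()*Rt).as_rotvec()/(2*np.pi))
E
python3 -c "
from go import *
print(red,blue,xs,zs)
rel([.531,-.133,.15],down(190))"
```

```text
[0.5595 0.234  0.1065] [0.5701 0.1527 0.1065] [0.8588 0.1115 0.5   ] [-0.4958 -0.0644  0.866 ]
t 0.45 at [0.1915 0.5686 0.2392] [-179.9944    0.0017  161.3916] w 0.0852568558369629 F [-0.4332  0.1636  0.0058]
offset [-0.7276 -0.7421  0.1191] rotation [-0.      0.     -0.0795]
```

```bash
python3 -m creep '[{"claw":1,"offset":[-0.7276,-0.7421,0.06],"rotation":[0,0,-0.0795]},{"claw":1,"offset":[-0.7276,-0.7421,0.06],"rotation":[0,0,-0.0795]},{"claw":1,"offset":[-0.7276,-0.7421,0.06],"rotation":[0,0,-0.0795]},{"claw":1,"offset":[-0.7276,-0.7421,0.06],"rotation":[0,0,-0.0795]},{"claw":1,"offset":[-0.7276,-0.7421,0.06],"rotation":[0,0,-0.0795]},{"claw":1,"offset":[-0.7276,-0.7421,0.06],"rotation":[0,0,-0.0795]},{"claw":1,"offset":[-0.7276,-0.7421,0.06],"rotation":[0,0,-0.0795]},{"claw":1,"offset":[-0.7276,-0.7421,0.06],"rotation":[0,0,-0.0795]},{"claw":1,"offset":[-0.7276,-0.7421,0.06],"rotation":[0,0,-0.0795]},{"claw":1,"offset":[-0.7276,-0.7421,0.06],"rotation":[0,0,-0.0795]},{"claw":1,"offset":[-0.7276,-0.7421,0.06],"rotation":[0,0,-0.0795]},{"claw":1,"offset":[-0.7276,-0.7421,0.06],"rotation":[0,0,-0.0795]},{"claw":1,"offset":[-0.7276,-0.7421,0.06],"rotation":[0,0,-0.0795]},{"claw":1,"offset":[-0.7276,-0.7421,0.06],"rotation":[0,0,-0.0795]},{"claw":1,"offset":[-0.7276,-0.7421,0.06],"rotation":[0,0,-0.0795]},{"claw":1,"offset":[-0.7276,-0.7421,0.1191],"rotation":[0,0,-0.0795]},{"claw":1,"offset":[-0.7276,-0.7421,0.1191],"rotation":[0,0,-0.0795]},{"claw":1,"offset":[-0.7276,-0.7421,0.1191],"rotation":[0,0,-0.0795]},{"claw":1,"offset":[-0.7276,-0.7421,0.1191],"rotation":[0,0,-0.0795]},{"claw":1,"offset":[-0.7276,-0.7421,0.1191],"rotation":[0,0,-0.0795]}]' 40
python3 -c "
from go import *
rel([.531,-.133,.011],down(190))"
```

```text
time: 2.45
ee_pos: [0.5315, -0.1321, 0.1514]
eef_rot: [-180.0, 0.1, -169.9]
force: [1.0, -0.7, -0.3]
gripper_width: 0.0852
grip_force: 0.0
t 2.45 at [ 0.5315 -0.1321  0.1514] [-179.9681    0.1041 -169.9076] w 0.085246864675824 F [ 1.0457 -0.7396 -0.3493]
offset [ 0.0013 -0.001   0.1872] rotation [-0.0001  0.0003  0.0003]
```

```bash
python3 -m creep '[{"claw":1,"offset":[0.0013,-0.001,0.06],"rotation":[0,0,0]},{"claw":1,"offset":[0.0013,-0.001,0.12],"rotation":[0,0,0]},{"claw":1,"offset":[0.0013,-0.001,0.16],"rotation":[0,0,0]},{"claw":1,"offset":[0.0013,-0.001,0.186],"rotation":[0,0,0]},{"claw":1,"offset":[0.0013,-0.001,0.186],"rotation":[0,0,0]},{"claw":1,"offset":[0.0013,-0.001,0.186],"rotation":[0,0,0]},{"claw":-1,"offset":[0.0013,-0.001,0.186],"rotation":[0,0,0]},{"claw":-1,"offset":[0.0013,-0.001,0.186],"rotation":[0,0,0]},{"claw":-1,"offset":[0.0013,-0.001,0.186],"rotation":[0,0,0]},{"claw":-1,"offset":[0.0013,-0.001,0.186],"rotation":[0,0,0]},{"claw":-1,"offset":[0.0013,-0.001,0.186],"rotation":[0,0,0]},{"claw":-1,"offset":[0.0013,-0.001,0.186],"rotation":[0,0,0]},{"claw":-1,"offset":[0.0013,-0.001,0.186],"rotation":[0,0,0]},{"claw":-1,"offset":[0.0013,-0.001,0.186],"rotation":[0,0,0]},{"claw":-1,"offset":[0.0013,-0.001,0.186],"rotation":[0,0,0]},{"claw":-1,"offset":[0.0013,-0.001,0.186],"rotation":[0,0,0]}]' 60
```

```text
time: 4.05
ee_pos: [0.5305, -0.134, 0.0111]
eef_rot: [-180.0, 0.0, -170.0]
force: [-1.7, 0.4, 5.1]
gripper_width: 0.0163
grip_force: 58.4
```

```bash
python3 -c "
from go import *
rel(red+.13*zs,clipR)"
```

```text
t 4.05 at [ 0.5305 -0.134   0.0111] [-179.9856    0.0347 -169.9977] w 0.016295468510872005 F [-1.7351  0.4203  5.0998]
offset [-0.0369  0.4804 -0.2775] rotation [ 0.0019 -0.0832  0.0071]
```

```bash
python3 -m creep '[{"claw":-1,"offset":[0,0,-0.03],"rotation":[0,0,0]},{"claw":-1,"offset":[0,0,-0.08],"rotation":[0,0,0]},{"claw":-1,"offset":[0,0,-0.14],"rotation":[0,0,0]},{"claw":-1,"offset":[0,0,-0.2],"rotation":[0,0,0]},{"claw":-1,"offset":[0,0,-0.26],"rotation":[0,0,0]},{"claw":-1,"offset":[0,0.05,-0.29],"rotation":[0,-0.02,0]},{"claw":-1,"offset":[-0.01,0.11,-0.29],"rotation":[0,-0.04,0]},{"claw":-1,"offset":[-0.02,0.17,-0.29],"rotation":[0.001,-0.06,0.003]},{"claw":-1,"offset":[-0.03,0.23,-0.285],"rotation":[0.0019,-0.08,0.0071]},{"claw":-1,"offset":[-0.0369,0.29,-0.28],"rotation":[0.0019,-0.0832,0.0071]},{"claw":-1,"offset":[-0.0369,0.35,-0.2775],"rotation":[0.0019,-0.0832,0.0071]},{"claw":-1,"offset":[-0.0369,0.41,-0.2775],"rotation":[0.0019,-0.0832,0.0071]},{"claw":-1,"offset":[-0.0369,0.46,-0.2775],"rotation":[0.0019,-0.0832,0.0071]},{"claw":-1,"offset":[-0.0369,0.4804,-0.2775],"rotation":[0.0019,-0.0832,0.0071]},{"claw":-1,"offset":[-0.0369,0.4804,-0.2775],"rotation":[0.0019,-0.0832,0.0071]},{"claw":-1,"offset":[-0.0369,0.4804,-0.2775],"rotation":[0.0019,-0.0832,0.0071]}]'
python3 - <<'E'
from go import *
rel(red-.007*zs,clipR)
d=snap('scene');im=d['pixels'][60:260,300:540];t=snap('top')['pixels'][130:330,100:340]
o=np.hstack([cv2.resize(i,(400,333),interpolation=cv2.INTER_CUBIC) for i in(im,t)])
cv2.imwrite('pics/pre.png',cv2.cvtColor(cv2.convertScaleAbs(o,alpha=1.4),cv2.COLOR_RGB2BGR))
E
```

```text
time: 5.65
ee_pos: [0.4943, 0.2255, 0.2181]
eef_rot: [-179.9, 29.9, -172.5]
force: [-0.1, 0.8, -1.0]
gripper_width: 0.0157
grip_force: 58.8
t 5.65 at [0.4943 0.2255 0.2181] [-179.9459   29.8988 -172.5331] w 0.015699019116869013 F [-0.102   0.8023 -1.05  ]
offset [-0.0019  0.0001  0.182 ] rotation [-0.0001 -0.0003  0.0002]
```

View pics/pre.png

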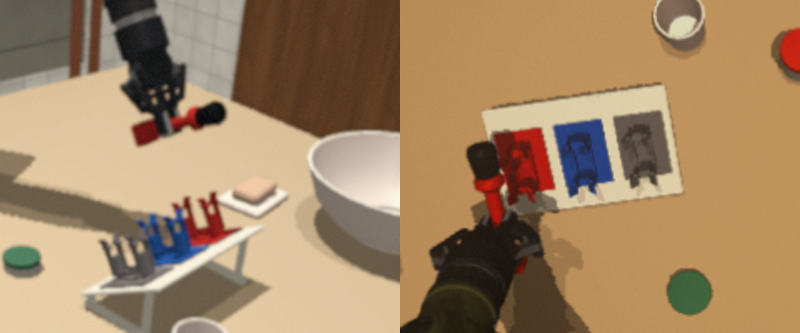

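The left view shows the brush held, bristles uphill, above the red clip; the right view shows it lined up with the red clip. Now I descend to the mouth.

```bash
python3 -m creep '[{"claw":-1,"offset":[-0.0005,0,0.04],"rotation":[0,0,0]},{"claw":-1,"offset":[-0.001,0,0.08],"rotation":[0,0,0]},{"claw":-1,"offset":[-0.0019,0,0.11],"rotation":[0,0,0]},{"claw":-1,"offset":[-0.0019,0,0.13],"rotation":[0,0,0]},{"claw":-1,"offset":[-0.0019,0,0.14],"rotation":[0,0,0]},{"claw":-1,"offset":[-0.0019,0,0.15],"rotation":[0,0,0]},{"claw":-1,"offset":[-0.0019,0,0.156],"rotation":[0,0,0]},{"claw":-1,"offset":[-0.0019,0,0.16],"rotation":[0,0,0]},{"claw":-1,"offset":[-0.0019,0,0.16],"rotation":[0,0,0]}]' 100
python3 - <<'E'
from go import *
rel(red-.007*zs,clipR)
s=arm.get_state();print('F clip frame',np.c_[xs,yy,zs].T@s['force'],s['torque'])
d=snap('scene');im=d['pixels'][150:250,350:470];t=snap('top')['pixels'][170:270,140:260]
o=np.hstack([cv2.resize(i,(400,333),interpolation=cv2.INTER_CUBIC) for i in(im,t)])
cv2.imwrite('pics/mouth.png',cv2.cvtColor(cv2.convertScaleAbs(o,alpha=1.6),cv2.COLOR_RGB2BGR))
E
```

```text
time: 6.65
ee_pos: [0.5556, 0.2336, 0.1155]
eef_rot: [180.0, 30.0, -172.6]
force: [0.6, -0.2, -0.2]
gripper_width: 0.0151
grip_force: 97.6
t 6.65 at [0.5556 0.2336 0.1155] [ 179.9945   29.9727 -172.612 ] w 0.015135584634082974 F [ 0.5746 -0.2028 -0.1967]
offset [ 0.0014 -0.0001  0.0224] rotation [-0.     -0.0001 -0.    ]
F clip frame [ 0.3726 -0.2751 -0.4422] [-0.1189  0.5785 -0.0017]
```

View pics/mouth.png

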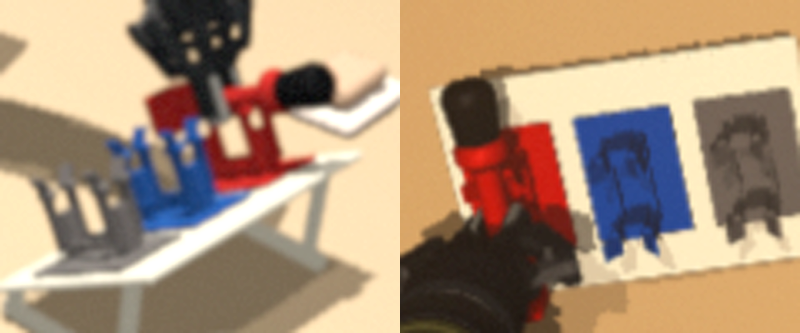

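The brush sits in the mouth of the red clip between its forks, free of contact so far. I'll press slowly.

```bash
python3 -m creep '[{"claw":-1,"offset":[0.001,0,0.003],"rotation":[0,0,0]},{"claw":-1,"offset":[0.001,0,0.006],"rotation":[0,0,0]},{"claw":-1,"offset":[0.001,0,0.009],"rotation":[0,0,0]},{"claw":-1,"offset":[0.001,0,0.012],"rotation":[0,0,0]},{"claw":-1,"offset":[0.001,0,0.014],"rotation":[0,0,0]},{"claw":-1,"offset":[0.001,0,0.016],"rotation":[0,0,0]},{"claw":-1,"offset":[0.001,0,0.018],"rotation":[0,0,0]},{"claw":-1,"offset":[0.001,0,0.018],"rotation":[0,0,0]}]' 100
python3 - <<'E'
from go import *
rel(red-.007*zs,clipR)
s=arm.get_state();print('F clip frame',np.c_[xs,yy,zs].T@s['force'],s['torque'])
E
```

```text
time: 7.55
ee_pos: [0.562, 0.2345, 0.1034]
eef_rot: [-180.0, 30.0, -172.6]
force: [2.3, -0.7, 0.3]
gripper_width: 0.0148
grip_force: 98.1
t 7.55 at [0.562  0.2345 0.1034] [-179.9966   30.0014 -172.6163] w 0.014785670280551324 F [ 2.3007 -0.6859  0.3469]
offset [ 0.0008 -0.0002  0.0041] rotation [-0.  0. -0.]
F clip frame [ 2.0728 -0.9765 -0.7961] [-0.2527  0.1468 -0.0435]
```

```bash
python3 -m creep '[{"claw":-1,"offset":[0.0008,0,0.002],"rotation":[0,0,0]},{"claw":-1,"offset":[0.0008,0,0.004],"rotation":[0,0,0]},{"claw":-1,"offset":[0.0008,0,0.004],"rotation":[0,0,0]}]'
python3 -m creep '[{"claw":-1,"offset":[0,0,0.0015],"rotation":[0,0,0]},{"claw":-1,"offset":[0,0,0.003],"rotation":[0,0,0]},{"claw":-1,"offset":[0,0,0.003],"rotation":[0,0,0]}]'
python3 - <<'E'
from go import *
rel(red-.007*zs,clipR)
s=arm.get_state();print('F clip frame',np.c_[xs,yy,zs].T@s['force'],s['torque'])
E
```

```text
time: 7.85
ee_pos: [0.5624, 0.2344, 0.1011]
eef_rot: [-180.0, 30.0, -172.6]
force: [-9.5, -3.3, 14.2]
gripper_width: 0.0149
grip_force: 100.2
time: 8.15
ee_pos: [0.5626, 0.2345, 0.1008]
eef_rot: [-180.0, 30.0, -172.6]
force: [-31.3, -10.4, 42.1]
gripper_width: 0.0149
grip_force: 104.7
t 8.15 at [0.5626 0.2345 0.1008] [-179.983    30.0287 -172.5736] w 0.014903358439377594 F [-31.2544 -10.3878  42.0684]
offset [-0.0001 -0.0001  0.0007] rotation [-0.      0.0001  0.0001]
F clip frame [-6.9661 -6.2758 52.5983] [-1.1927  1.9984 -0.5739]
```

Force jumped to 52 N against a rigid stop at the seat height I expected, well above the snap force. I read that as home, so I'll ease off, open partway and withdraw.

```bash
python3 -m creep '[{"claw":-1,"offset":[0,0,-0.003],"rotation":[0,0,0]},{"claw":0,"offset":[0,0,-0.003],"rotation":[0,0,0]},{"claw":0,"offset":[0,0,-0.003],"rotation":[0,0,0]},{"claw":0,"offset":[0,0,-0.003],"rotation":[0,0,0]},{"claw":0,"offset":[0,0,-0.003],"rotation":[0,0,0]},{"claw":0,"offset":[0,0,-0.003],"rotation":[0,0,0]},{"claw":0,"offset":[0,0,-0.003],"rotation":[0,0,0]},{"claw":0,"offset":[0,0,-0.02],"rotation":[0,0,0]},{"claw":0,"offset":[0,0,-0.06],"rotation":[0,0,0]},{"claw":0,"offset":[0,0,-0.11],"rotation":[0,0,0]},{"claw":0,"offset":[0,0,-0.16],"rotation":[0,0,0]},{"claw":0,"offset":[0,0,-0.2],"rotation":[0,0,0]},{"claw":0,"offset":[0,0,-0.2],"rotation":[0,0,0]}]' 40
python3 - <<'E'
from go import *
rel([.528,-.287,.15],down(172.6))
E
```

```text
time: 9.45
ee_pos: [0.4899, 0.2261, 0.2339]
eef_rot: [179.8, 30.4, -172.7]
force: [0.1, 0.9, -0.0]
gripper_width: 0.0424
grip_force: 0.0
t 9.45 at [0.4899 0.2261 0.2339] [ 179.798    30.3537 -172.6617] w 0.04243806910222896 F [ 0.1489  0.8771 -0.0088]
offset [ 0.0884 -0.6852  0.0754] rotation [0.0114 0.0838 0.0401]
```

```bash
python3 -m creep '[{"claw":0.5,"offset":[0.0884,-0.6852,0.0754],"rotation":[0.0114,0.0838,0.0401]},{"claw":1,"offset":[0.0884,-0.6852,0.0754],"rotation":[0.0114,0.0838,0.0401]},{"claw":1,"offset":[0.0884,-0.6852,0.0754],"rotation":[0.0114,0.0838,0.0401]},{"claw":1,"offset":[0.0884,-0.6852,0.0754],"rotation":[0.0114,0.0838,0.0401]},{"claw":1,"offset":[0.0884,-0.6852,0.0754],"rotation":[0.0114,0.0838,0.0401]},{"claw":1,"offset":[0.0884,-0.6852,0.0754],"rotation":[0.0114,0.0838,0.0401]},{"claw":1,"offset":[0.0884,-0.6852,0.0754],"rotation":[0.0114,0.0838,0.0401]},{"claw":1,"offset":[0.0884,-0.6852,0.0754],"rotation":[0.0114,0.0838,0.0401]},{"claw":1,"offset":[0.0884,-0.6852,0.0754],"rotation":[0.0114,0.0838,0.0401]},{"claw":1,"offset":[0.0884,-0.6852,0.0754],"rotation":[0.0114,0.0838,0.0401]},{"claw":1,"offset":[0.0884,-0.6852,0.0754],"rotation":[0.0114,0.0838,0.0401]},{"claw":1,"offset":[0.0884,-0.6852,0.0754],"rotation":[0.0114,0.0838,0.0401]},{"claw":1,"offset":[0.0884,-0.6852,0.0754],"rotation":[0.0114,0.0838,0.0401]},{"claw":1,"offset":[0.0884,-0.6852,0.0754],"rotation":[0.0114,0.0838,0.0401]}]' 40
python3 - <<'E'
from go import *
rel([.528,-.287,.011],down(172.6))
T=snap('top');S=snap('scene')
im=S['pixels'][150:250,350:470];t=T['pixels'][170:270,140:260]
o=np.hstack([cv2.resize(i,(400,333),interpolation=cv2.INTER_CUBIC) for i in(im,t)])
cv2.imwrite('pics/brush_in.png',cv2.cvtColor(cv2.convertScaleAbs(o,alpha=1.6),cv2.COLOR_RGB2BGR))
# predicted axis points: butt end, head start, tip at home
for d,(x,y) in((S,(350,150)),(T,(140,170))): print((proj(d,[red-.066*xs,red,red+.042*xs,red+.1*xs])-[x,y])*3.33)
E
```

```text
time: 10.85
ee_pos: [0.5265, -0.2868, 0.1464]
eef_rot: [-179.8, -0.4, 172.6]
force: [-0.0, 0.4, -0.7]
gripper_width: 0.0856
grip_force: 0.0
t 10.85 at [ 0.5265 -0.2868  0.1464] [-179.7639   -0.365   172.6468] w 0.08558400610962609 F [-0.0029  0.4415 -0.67  ]
offset [-0.0032  0.0008  0.1805] rotation [-0.0007 -0.001   0.0001]
[[164.3699 132.8394]
 [226.3856 122.8753]
 [268.5849 116.1196]
 [330.6878 106.2143]]
[[125.6238 303.7637]
 [103.613  215.4166]
 [ 89.2525 157.2255]
 [ 68.9787  74.3029]]
```

View pics/brush_in.png

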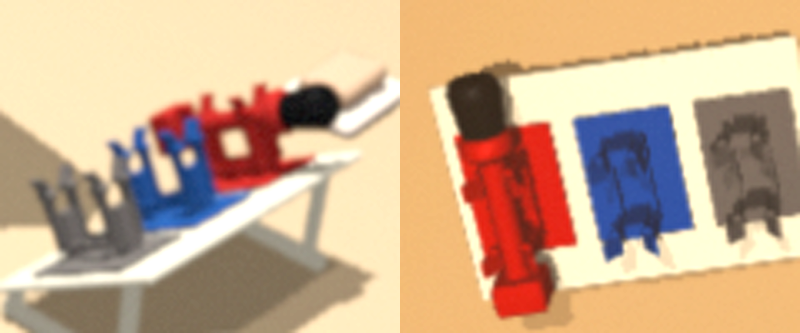

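The brush is seated in the red clip: the top view shows its butt at about (120,310) and tip at (73,72), matching the predicted home pose. Now the razor.

```bash
python3 -m creep '[{"claw":1,"offset":[-0.0032,0.0008,0.06],"rotation":[-0.0005,-0.001,0]},{"claw":1,"offset":[-0.0032,0.0008,0.12],"rotation":[-0.0005,-0.001,0]},{"claw":1,"offset":[-0.0032,0.0008,0.16],"rotation":[-0.0005,-0.001,0]},{"claw":1,"offset":[-0.0032,0.0008,0.18],"rotation":[-0.0005,-0.001,0]},{"claw":1,"offset":[-0.0032,0.0008,0.18],"rotation":[-0.0005,-0.001,0]},{"claw":1,"offset":[-0.0032,0.0008,0.18],"rotation":[-0.0005,-0.001,0]},{"claw":-1,"offset":[-0.0032,0.0008,0.18],"rotation":[-0.0005,-0.001,0]},{"claw":-1,"offset":[-0.0032,0.0008,0.18],"rotation":[-0.0005,-0.001,0]},{"claw":-1,"offset":[-0.0032,0.0008,0.18],"rotation":[-0.0005,-0.001,0]},{"claw":-1,"offset":[-0.0032,0.0008,0.18],"rotation":[-0.0005,-0.001,0]},{"claw":-1,"offset":[-0.0032,0.0008,0.18],"rotation":[-0.0005,-0.001,0]},{"claw":-1,"offset":[-0.0032,0.0008,0.18],"rotation":[-0.0005,-0.001,0]},{"claw":-1,"offset":[-0.0032,0.0008,0.18],"rotation":[-0.0005,-0.001,0]},{"claw":-1,"offset":[-0.0032,0.0008,0.18],"rotation":[-0.0005,-0.001,0]},{"claw":-1,"offset":[-0.0032,0.0008,0.18],"rotation":[-0.0005,-0.001,0]},{"claw":-1,"offset":[-0.0032,0.0008,0.18],"rotation":[-0.0005,-0.001,0]}]' 60
python3 -c "
from go import *
rel(blue+.13*zs,clipR)"
```

```text
time: 12.55
ee_pos: [0.5284, -0.2889, 0.0119]
eef_rot: [-179.9, 0.1, 172.6]
force: [-0.8, -0.0, 5.4]
gripper_width: 0.016
grip_force: 58.4
t 12.55 at [ 0.5284 -0.2889  0.0119] [-179.8887    0.0589  172.5534] w 0.016029671880703027 F [-0.8113 -0.012   5.3645]
offset [ 0.1047  0.5683 -0.2774] rotation [-0.0111 -0.0827 -0.0402]
```

```bash
python3 -m creep '[{"claw":-1,"offset":[0,0,-0.03],"rotation":[0,0,0]},{"claw":-1,"offset":[0,0,-0.08],"rotation":[0,0,0]},{"claw":-1,"offset":[0,0,-0.14],"rotation":[0,0,0]},{"claw":-1,"offset":[0,0,-0.2],"rotation":[0,0,0]},{"claw":-1,"offset":[0,0,-0.26],"rotation":[0,0,0]},{"claw":-1,"offset":[0.01,0.05,-0.29],"rotation":[-0.002,-0.02,-0.01]},{"claw":-1,"offset":[0.02,0.11,-0.29],"rotation":[-0.005,-0.04,-0.02]},{"claw":-1,"offset":[0.03,0.17,-0.29],"rotation":[-0.008,-0.06,-0.03]},{"claw":-1,"offset":[0.04,0.23,-0.29],"rotation":[-0.0111,-0.08,-0.04]},{"claw":-1,"offset":[0.05,0.29,-0.29],"rotation":[-0.0111,-0.0827,-0.0402]},{"claw":-1,"offset":[0.06,0.35,-0.29],"rotation":[-0.0111,-0.0827,-0.0402]},{"claw":-1,"offset":[0.07,0.41,-0.285],"rotation":[-0.0111,-0.0827,-0.0402]},{"claw":-1,"offset":[0.08,0.47,-0.28],"rotation":[-0.0111,-0.0827,-0.0402]},{"claw":-1,"offset":[0.095,0.53,-0.2774],"rotation":[-0.0111,-0.0827,-0.0402]},{"claw":-1,"offset":[0.1047,0.5683,-0.2774],"rotation":[-0.0111,-0.0827,-0.0402]},{"claw":-1,"offset":[0.1047,0.5683,-0.2774],"rotation":[-0.0111,-0.0827,-0.0402]},{"claw":-1,"offset":[0.1047,0.5683,-0.2774],"rotation":[-0.0111,-0.0827,-0.0402]}]' 100
python3 -c "
from go import *
rel(blue+.010*zs,clipR)"
```

```text
time: 14.25
ee_pos: [0.5047, 0.145, 0.218]
eef_rot: [-180.0, 29.9, -172.5]
force: [0.4, 0.3, -1.3]
gripper_width: 0.0144
grip_force: 98.3
t 14.25 at [0.5047 0.145  0.218 ] [-179.9791   29.8813 -172.4751] w 0.014420674190249583 F [ 0.3784  0.3088 -1.2623]
offset [-0.002  -0.0011  0.1593] rotation [ 0.0001 -0.0003  0.0003]
```

```bash
python3 -m creep '[{"claw":-1,"offset":[-0.0005,0,0.04],"rotation":[0,0,0]},{"claw":-1,"offset":[-0.001,-0.001,0.08],"rotation":[0,0,0]},{"claw":-1,"offset":[-0.002,-0.0011,0.11],"rotation":[0,-0.0002,0.0002]},{"claw":-1,"offset":[-0.002,-0.0011,0.13],"rotation":[0,-0.0002,0.0002]},{"claw":-1,"offset":[-0.002,-0.0011,0.145],"rotation":[0,-0.0002,0.0002]},{"claw":-1,"offset":[-0.002,-0.0011,0.155],"rotation":[0,-0.0002,0.0002]},{"claw":-1,"offset":[-0.002,-0.0011,0.1593],"rotation":[0,-0.0002,0.0002]},{"claw":-1,"offset":[-0.002,-0.0011,0.1593],"rotation":[0,-0.0002,0.0002]}]'
python3 - <<'E'
from go import *
rel(blue-.006*zs,clipR)
s=arm.get_state();print('F clip frame',np.c_[xs,yy,zs].T@s['force'],s['torque'])
im=snap('scene')['pixels'][150:250,350:470];t=snap('top')['pixels'][170:270,140:260]
o=np.hstack([cv2.resize(i,(400,333),interpolation=cv2.INTER_CUBIC) for i in(im,t)])
cv2.imwrite('pics/mouth2.png',cv2.cvtColor(cv2.convertScaleAbs(o,alpha=1.6),cv2.COLOR_RGB2BGR))
E
```

```text
time: 15.05
ee_pos: [0.566, 0.1516, 0.116]
eef_rot: [179.9, 30.0, -172.7]
force: [-1.3, 0.5, -0.4]
gripper_width: 0.0149
grip_force: 98.5
t 15.05 at [0.566  0.1516 0.116 ] [ 179.8954   30.0217 -172.7029] w 0.014891538270985053 F [-1.3194  0.5433 -0.426 ]
offset [0.0015 0.0007 0.0217] rotation [ 0.0001  0.0001 -0.0002]
F clip frame [-1.2855  0.7087  0.2503] [0.0423 0.6827 0.0939]
```

View pics/mouth2.png

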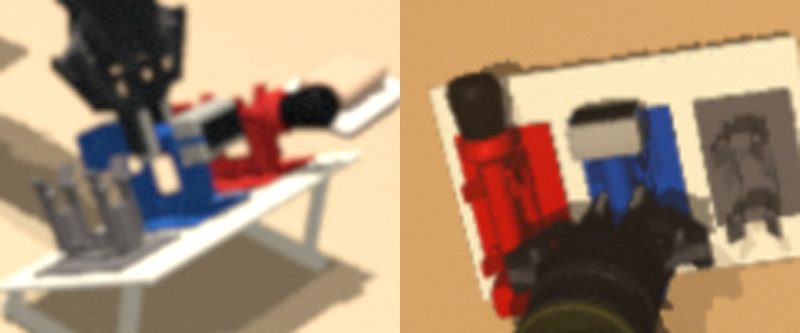

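The razor is in the mouth of the blue clip, head uphill at about (605,130) in the right-hand view, and still clear. I'll press it in.

```bash
python3 -m creep '[{"claw":-1,"offset":[0.001,0.0004,0.003],"rotation":[0,0,0]},{"claw":-1,"offset":[0.0015,0.0005,0.006],"rotation":[0,0,0]},{"claw":-1,"offset":[0.0015,0.0005,0.009],"rotation":[0,0,0]},{"claw":-1,"offset":[0.0015,0.0005,0.012],"rotation":[0,0,0]},{"claw":-1,"offset":[0.0015,0.0005,0.014],"rotation":[0,0,0]},{"claw":-1,"offset":[0.0015,0.0005,0.016],"rotation":[0,0,0]},{"claw":-1,"offset":[0.0015,0.0005,0.018],"rotation":[0,0,0]},{"claw":-1,"offset":[0.0015,0.0005,0.02],"rotation":[0,0,0]},{"claw":-1,"offset":[0.0015,0.0005,0.0215],"rotation":[0,0,0]},{"claw":-1,"offset":[0.0015,0.0005,0.0215],"rotation":[0,0,0]}]'
python3 -m creep '[{"claw":-1,"offset":[0,0,0.001],"rotation":[0,0,0]},{"claw":-1,"offset":[0,0,0.0015],"rotation":[0,0,0]}]'
python3 - <<'E'
from go import *
rel(blue-.006*zs,clipR)
s=arm.get_state();print('F clip frame',np.c_[xs,yy,zs].T@s['force'],s['torque'])
E
```

```text
time: 16.15
ee_pos: [0.5725, 0.1529, 0.1027]
eef_rot: [179.9, 30.1, -172.7]
force: [-20.9, -3.2, 27.2]
gripper_width: 0.0151
grip_force: 102.9
time: 16.35
ee_pos: [0.5727, 0.1529, 0.1025]
eef_rot: [179.9, 30.1, -172.7]
force: [-37.5, -6.6, 47.1]
gripper_width: 0.0148
grip_force: 105.0
t 16.35 at [0.5727 0.1529 0.1025] [ 179.9356   30.0898 -172.6829] w 0.014812270705090851 F [-37.5177  -6.6281  47.0873]
offset [0.0003 0.0002 0.0016] rotation [ 0.0001  0.0002 -0.0002]
F clip frame [-9.4163 -1.7408 59.8083] [-0.7387  2.2488 -0.1588]
```

That is the same stiff stop at the same depth, allowing for the grasp height, so the razor is home. I'll release and withdraw.

```bash
python3 -m creep '[{"claw":-1,"offset":[0,0,-0.002],"rotation":[0,0,0]},{"claw":0,"offset":[0,0,-0.002],"rotation":[0,0,0]},{"claw":0,"offset":[0,0,-0.002],"rotation":[0,0,0]},{"claw":0,"offset":[0,0,-0.002],"rotation":[0,0,0]},{"claw":0,"offset":[0,0,-0.002],"rotation":[0,0,0]},{"claw":0,"offset":[0,0,-0.002],"rotation":[0,0,0]},{"claw":0,"offset":[0,0,-0.002],"rotation":[0,0,0]},{"claw":0,"offset":[0,0,-0.02],"rotation":[0,0,0]},{"claw":0,"offset":[0,0,-0.06],"rotation":[0,0,0]},{"claw":0,"offset":[0,0,-0.11],"rotation":[0,0,0]},{"claw":0,"offset":[0,0,-0.16],"rotation":[0,0,0]},{"claw":0,"offset":[0,0,-0.22],"rotation":[0,0,0]},{"claw":0,"offset":[0,0,-0.28],"rotation":[0,0,0]},{"claw":0,"offset":[0,0,-0.3],"rotation":[0,0,0]},{"claw":0,"offset":[0,0,-0.3],"rotation":[0,0,0]}]' 40
python3 - <<'E'
from go import *
S=snap('scene');T=snap('top')
im=S['pixels'][150:250,350:470];t=T['pixels'][170:270,140:260]
o=np.hstack([cv2.resize(i,(400,333),interpolation=cv2.INTER_CUBIC) for i in(im,t)])
cv2.imwrite('pics/end.png',cv2.cvtColor(cv2.convertScaleAbs(o,alpha=1.6),cv2.COLOR_RGB2BGR))
for d,(x,y) in((S,(350,150)),(T,(140,170))): print((proj(d,[blue-.066*xs,blue,blue+.042*xs,blue+.069*xs])-[x,y])*3.33)
E
```

```text
time: 17.85
ee_pos: [0.4626, 0.1389, 0.2986]
eef_rot: [179.8, 30.3, -172.7]
force: [0.2, 1.1, -0.1]
gripper_width: 0.0427
grip_force: 0.0
[[ 96.6809 167.6107]
 [158.39   158.7127]
 [200.5484 152.6531]
 [228.9348 148.5819]]
[[244.3974 287.7822]
 [224.8308 198.7558]
 [212.0403 140.1066]
 [203.6796 101.5713]]
```

View pics/end.png

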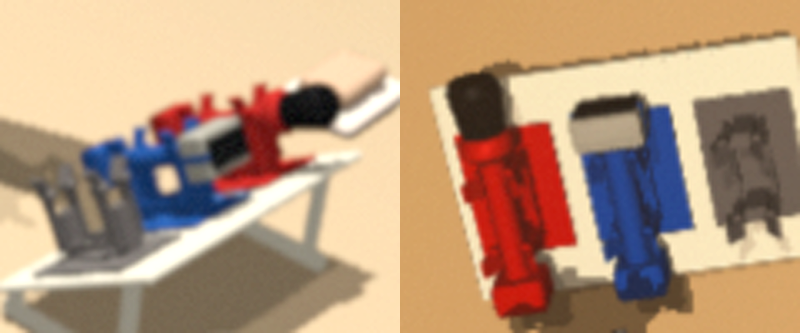

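Both pieces are seated, heads uphill. The razor's butt is at about (243,293) and its head end near (207,97), both as predicted. The grey clip is empty and the gripper is clear.

```bash
python3 -c "
from bench import arm
print(arm.hand_in())"
```

```text
the job is handed in; nothing more can be done
None
```

I pressed the brush into the red clip and the razor into the blue clip, each to a firm stop with its head up the slope, then let go and handed the job in at about 18 s; the grey clip is empty, and no verdict came back.

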